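# Find the loaded centrifuge bucket by its weight and hold it up over the unloading tray

### The job

Get ready to unload the spun samples: put the grid tube rack and the small disinfectant bottle (standing) into the steel tray, letting go of each. Then find which of the two sealed centrifuge buckets is the loaded one: lift the robot's left bucket clear of the stand (the wing on its cap is the grip) and set it back in its well, then lift the right one. Finish while holding the heavier bucket up over the tray, upright, its underside at least 12 cm above the bench and touching nothing but the fingers, with the lighter bucket standing in its own well; do not let go at the end, never tip a bucket, and leave everything else on the bench where it is.

Things in the scene. Friction and masses are not known exactly. Their poses are not given: they have to be found in the camera images.
- bucket_left: sealed bucket in the left well: aluminium cylinder 66 mm across, 100 mm high, side lugs along local y out to 41 mm; black cap 73 mm across, top at z = 115 mm, with an upright wing to grip, 46 mm long (x), 14 mm thick (y), z = 114 to 151 mm. One rigid piece, origin: underside centre. 0.35 to 0.95 kg; the contents, unseen, have 4 mm of play
- bucket_right: sealed bucket in the right well: aluminium cylinder 66 mm across, 100 mm high, side lugs along local y out to 41 mm; black cap 73 mm across, top at z = 115 mm, with an upright wing to grip, 46 mm long (x), 14 mm thick (y), z = 114 to 151 mm. One rigid piece, origin: underside centre. 0.35 to 0.95 kg; the loaded one is at least 0.2 kg heavier than the other
- stand: fixed grey two-place bucket stand, 110 mm (local x) x 236 mm (local y) x 30 mm high. Origin: centre of its underside; local y runs from the right well to the left well (left and right as the robot sees them from its base)
- well_left (a point): centre of the floor of the stand's left well (robot's left, its +y side): round well 71 mm in diameter, 22 mm deep, floor 8 mm above the bench
- well_right (a point): centre of the floor of the stand's right well (same size), 120 mm from the left one
- tray: fixed low stainless tray, 240 mm (local x) x 190 mm (local y) outside, walls 4 mm thick and 30 mm high with a 3 mm radius rolled rim (top at 33 mm), inner floor 4 to 5 mm above the bench. Origin: centre of its underside
- rack: grey grid tube rack, 96 mm (local x) x 36 mm (local y) x 45 mm high, 0.07 kg, flat sides, standing on the bench. Origin: centre of its underside
- disinfectant: small white disinfectant bottle with a closed black cap, body 40 mm in diameter, 72 mm high over all, the straight body up to about 40 mm, 0.10 kg, standing on the bench. Origin: centre of its underside
- carousel: bystander: black microtube carousel, disc 124 mm in diameter at 54 mm height with a central knob up to 72 mm and capped clear tubes. Origin: centre of its underside
- reagent: bystander: amber bottle 68 mm in diameter, 150 mm high. Origin: centre of its underside
- beaker: bystander: small clear plastic beaker, 52 mm across the rim, 68 mm high. Origin: centre of its underside
- tip_box: bystander: pipette-tip box 85 x 122 x 68 mm with a clear cover. Origin: centre of its underside
- timer: bystander: flat white bench timer 62 x 66 x 16 mm. Origin: centre of its underside
- spatula: bystander: thin flat steel spatula, 4 mm thick, 14 mm wide, lying near the rack and bottle. Origin: middle of its shank, which it overreaches by 55 mm to -x and 98 mm to +x

How it is judged:
By the outcome, as a careful person would: the job done as asked, in the order asked, and still so for the second after the job is handed in, while the arm keeps its last pose, push and grip.
It also fails if it takes over 72 s, if anything falls off the work surface, if the arm or the gripper's body presses on something with over 40 N, if the wrist force passes 120 N, or if a joint passes its speed limit or range.

### The arm

A 6-joint arm with a two-finger parallel gripper is mounted at the origin on the work surface. World frame = base frame: x ahead of the robot, y to its left, z up, the work surface at z = 0. Lengths are in m, angles in rad, forces in N, time in s.
With the tool pointing down it reaches from about 0.425 to 0.95 m from the base axis. Payload 3.5 kg.
Tool frame: the origin (TCP) lies at the very end of the fingers, on their centre line; the grasp point (between the pads) lies 19 mm behind it; y points along the fingers, z is the direction in which the jaws open and shut, and the axes are right-handed (so a half turn about y gives the same grasp; the last joint's range is limited). The gripper opens to 85 mm and grips with 20 to 120 N. Pads are 22 mm wide; open, the fingers measure 114 mm over their backs; the gripper's body (76 mm by 85 mm) begins 54 mm behind the grasp point. The pads swing forward as they close: fully open they stand 13 mm farther back than shut.
Start: joints at [0.969, 0.286, 1.577, -0, 1.279, -0.15], TCP at [0.295, 0.607, 0.231] pointing down, gripper open.
Joint ranges: [-2.77, 2.77], [-0.9, 2.22], [0.21, 2.48], [-1.53, 4.67], [0.24, 2.81], [-2.84, 2.84]. Speed limits (rad/s): [2.79, 2.79, 3.14, 3.14, 3.14, 3.14].

### API

Orientations are given as a unit quaternion [x, y, z, w].
In Python, from plant import ctrl gives the robot as it stands. The module is installed in compiled form; this text tells all that it offers.
- The arm moves only by the tool jog_arm, never from a script. Its argument "deltas" is a list of rows, each a list of 3 entries, a list of its own where there are three numbers: the turn, a rotation vector about the tool's x, y, z in rad, then the shift along the tool's x, y, z in m, then the opening, from 0 (shut) to 1 (fully open). In form: [[[wx, wy, wz], [dx, dy, dz], gripper], ...]. A call has 1 to 10 rows; each row is the pose to reach, as a shift and turn from the pose measured when the call began, along the tool's axes at that moment; what a row does not reach only later rows make up. A row lasts 1/12 s, in which the tool goes at most 41.7 mm and 7.16 degrees, less where a joint would pass 70% of its speed; a pose out of reach is approached as far as the arm can. A call with a gripper value outside its range is refused whole. The fingers move at their own pace and stop on an object; "force" is the grip in N (left out, the last holds). Time passes only in rows, so rows that repeat a pose let the fingers close. It gives the time, the measured TCP pose, the force and the opening at its end, in the units of the state.
- ctrl.get_state(): the state, without advancing time (a new reading comes with each control period).
- ctrl.read_camera(name): name is "scene" or "top" or "wrist"; returns a dict with "pixels" (480x640x3 uint8, blue, green, red), "range_z" (480x640 float32, m along the optical axis (not along the pixel's ray), 0 where there is no reading), "fx", "fy", "cx", "cy" (pixels), "T" (4x4, takes a point from camera to world coordinates); the wrist camera has in their place "mount" (4x4, takes a point from camera to tool coordinates, whose origin is the TCP and whose axes are the tool frame's). Camera axes: x right, y up, looking along -z (the intrinsics and any distortion apply to the point x, -y, -z); pixel columns grow to the right and rows downward; lengths in m; the calibration is good to about 2 mm. The wrist camera is an equidistant fisheye: a pixel r from the principal point sees the ray r / f radians off the axis. A picture is of the moment at which its call begins: read the wrist's pose just before it.
- ctrl.sign_off(): hands the job in, once; it reports no verdict.
The state is a dict: "time": time; "qpos": joint angles; "dq": joint speeds; "joint_efforts": joint torques, N m; "eef_pos": TCP position; "tcp_rot": TCP orientation; "contact_force": force on the tool from outside, world axes, zero at the start; "wrist_torque": the same for the moment, N m; "opening": opening from 0.0 (shut) to 1.0 (fully open).
Only numpy, scipy, OpenCV 4.12 (cv2) and the standard library are available. Lean on these libraries where they do the work, as an engineer would, in place of code of your own. Each camera call takes 0.05 s, during which the arm holds its last target.

## Working session

There is one attempt and no reset: what is moved stays moved. The work goes in short steps, Python scripts to look and compute and a tool call to move; the robot and the scene stay as the last step left them, time stands still between calls to the robot, and variables do not carry over. Pictures are saved under pics/ and viewed, and the job is handed in when it is done.

Besides the shell and the picture viewer there is one more tool, called after "Call:" by a JSON object that holds its "op" and its "data", one argument or row to a line. jog_arm: Moves the arm, as the interface text tells. Its arguments: {"type":"object","properties":{"deltas":{"type":"array","items":{"type":"array"}},"force":{"type":"number"}},"required":["deltas"]}

```bash
mkdir -p pics; ls
python3 - <<'E'
from plant import ctrl
import cv2,numpy as np,pickle
s=ctrl.get_state();print(s)
d={}
for n in ["scene","top","wrist"]:
    c=ctrl.read_camera(n);d[n]=c
    cv2.imwrite(f"pics/{n}0.png",c["pixels"])
    print(n,{k:np.round(v,4).tolist() for k,v in c.items() if k not in("pixels","range_z")},(c["range_z"]>0).mean())
d["s"]=s
pickle.dump(d,open("d0.pkl","wb"))
E
```

```text
pics
{'time': 0.0, 'qpos': array([ 9.68992548e-01,  2.87166120e-01,  1.57820298e+00,  8.73383662e-07,
        1.27859742e+00, -1.49973426e-01]), 'dq': array([ 1.91181091e-04,  1.43943377e-03,  5.17725132e-05,  3.55602413e-04,
       -6.70877577e-05,  5.49463600e-04]), 'joint_efforts': array([-4.26019342e-04, -4.05980015e+01, -2.92628378e+01, -1.26351761e-04,
        5.71697048e-03,  4.25025945e-06]), 'eef_pos': array([0.29428863, 0.6067278 , 0.22993281]), 'tcp_rot': array([ 0.68991893, -0.15869912,  0.15808237, -0.68835777]), 'contact_force': array([0.02947316, 0.17857608, 0.32028112]), 'wrist_torque': array([0.06760145, 0.00816004, 0.0227965 ]), 'opening': 0.9986450263396667}
scene {'fx': 455.8123, 'fy': 455.8123, 'cx': 319.7448, 'cy': 241.6799, 'T': [[-0.6886, -0.5007, 0.5245, 1.073], [0.7249, -0.4933, 0.4808, 0.4985], [0.018, 0.7113, 0.7027, 0.7323], [0.0, 0.0, 0.0, 1.0]]} 0.99576171875
top {'fx': 446.2291, 'fy': 446.2291, 'cx': 314.3183, 'cy': 248.5495, 'T': [[-0.0167, 0.9876, -0.1559, 0.4383], [-0.999, -0.0102, 0.0428, 0.0383], [0.0406, 0.1565, 0.9868, 0.8531], [0.0, 0.0, 0.0, 1.0]]} 0.99599609375
wrist {'fx': 371.6483, 'fy': 371.6483, 'cx': 314.5003, 'cy': 240.3777, 'mount': [[0.0, -0.9475, -0.3197, -0.0822], [0.0009, 0.3197, -0.9475, -0.1417], [1.0, -0.0003, 0.0009, 0.0013], [0.0, 0.0, 0.0, 1.0]]} 0.996201171875
```

View pics/top0.png

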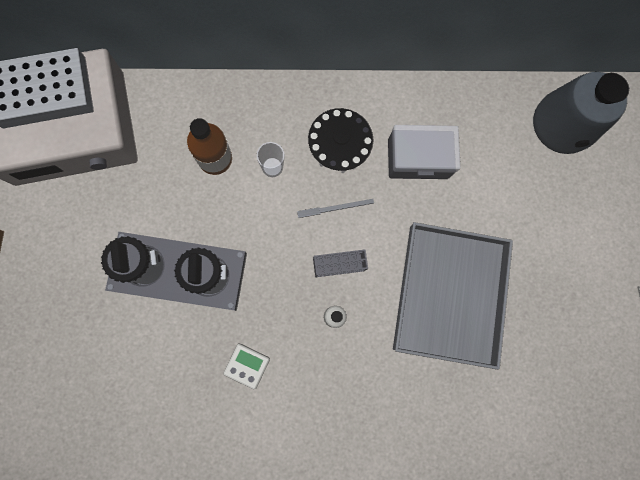

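View pics/scene0.png

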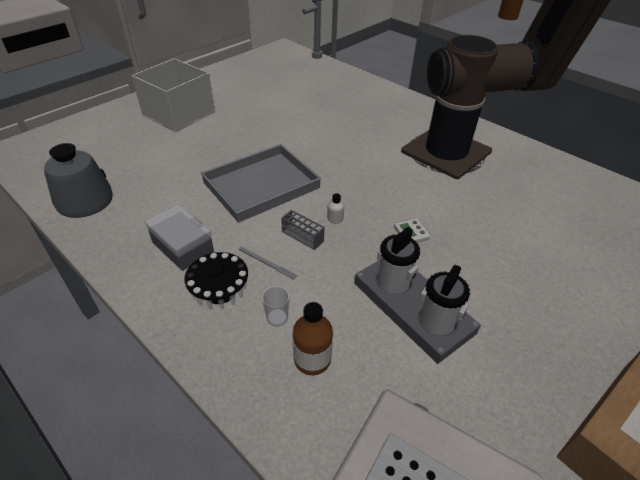

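View pics/wrist0.png

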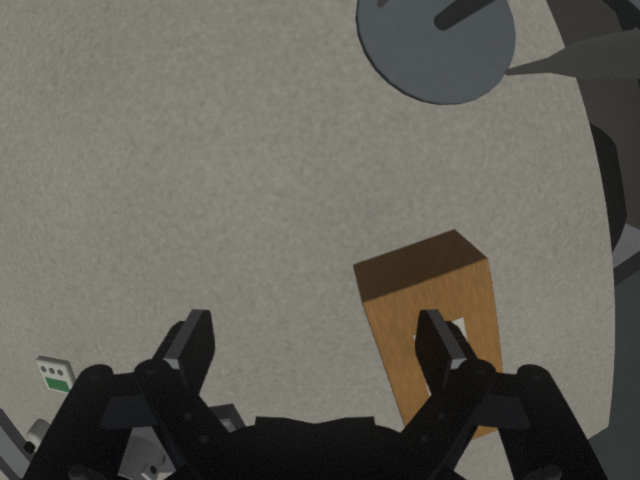

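The top view shows the buckets at about (125,260) and (200,270) px, the rack at (340,263), the bottle at (335,316) and the tray at (455,295). The spatula is at (335,208). The wings run along image-vertical. Next I'll measure them.

```bash
cat > h.py <<'E'
import numpy as np,cv2,pickle
from scipy.spatial.transform import Rotation as R
def rays(c,uv):
    uv=np.asarray(uv,float).reshape(-1,2)
    d=np.c_[(uv[:,0]-c["cx"])/c["fx"],-(uv[:,1]-c["cy"])/c["fy"],-np.ones(len(uv))]
    return c["T"][:3,3],d@c["T"][:3,:3].T
def onplane(c,uv,z):
    o,d=rays(c,uv); return o+d*((z-o[2])/d[:,2])[:,None]
def cloud(c):
    v,u=np.mgrid[0:480,0:640]
    o,d=rays(c,np.c_[u.ravel(),v.ravel()])
    return (o+d*c["range_z"].reshape(-1,1)).reshape(480,640,3)
def tri(c1,uv1,c2,uv2):
    o1,d1=rays(c1,uv1);o2,d2=rays(c2,uv2);d1=d1[0];d2=d2[0]
    t=np.linalg.lstsq(np.c_[d1,-d2],o2-o1,rcond=None)[0]
    a=o1+t[0]*d1;b=o2+t[1]*d2
    return (a+b)/2,np.linalg.norm(a-b)
E
python3 - <<'E'
from h import *
d=pickle.load(open("d0.pkl","rb"))
for n in("top","scene"):
    P=cloud(d[n]); 
    g=(d[n]["range_z"]>0)
    reg=(P[...,0]>.2)&(P[...,0]<.95)&(P[...,1]>-.5)&(P[...,1]<.55)&g
    z=P[...,2][reg]; zt=np.median(z[abs(z)<.02]); print(n,"table z",zt)
    for nm,lo in(("low",.008),("mid",.025)):
        m=(reg&(P[...,2]>lo)&(P[...,2]<.3)).astype(np.uint8)
        k,l,st,ce=cv2.connectedComponentsWithStats(m)
        for i in range(1,k):
            if st[i,4]<60: continue
            q=P[l==i]; top=np.percentile(q[:,2],97)
            t=q[q[:,2]>top-.006]
            r=cv2.minAreaRect(t[:,:2].astype(np.float32)*1000)
            print(nm,st[i],"top",round(top,4),"tc",t[:,:2].mean(0).round(3),np.round(r[0],1),np.round(r[1],1),round(r[2],1))
E
```

```text
top table z 0.0008468161697400278
low [    0    48   138   136 15398] top 0.1174 tc [0.848 0.475] [850.4 477.6] [112.3 147.1] 10.8
low [ 534   74   60   78 2998] top 0.117 tc [ 0.828 -0.486] [ 829.5 -483.4] [33.2 92.3] 89.9
low [595  78   9  20 101] top 0.1501 tc [ 0.828 -0.496] [ 829.8 -495.6] [35.   8.5] 0.2
low [ 308  108   65   65 3195] top 0.0728 tc [ 0.774 -0.049] [773.9 -49.5] [31.9 32.5] 88.4
low [ 187  118   45   56 1779] top 0.1515 tc [0.754 0.195] [754.4 195.7] [30. 30.] 71.7
low [ 388  125   73   54 3656] top 0.071 tc [ 0.753 -0.209] [ 753.7 -209.6] [123.6  87. ] 88.7
low [257 142  28  35 632] top 0.0697 tc [0.739 0.083] [737.2  81.8] [49.5 50.5] 89.8
low [ 394  222  119  148 2633] top 0.0353 tc [ 0.476 -0.259] [ 480.3 -257.9] [194.8 244. ] 79.2
low [ 101  232  145   79 8154] top 0.1595 tc [0.53  0.257] [530.6 258.3] [141.4  46.1] 80.4
low [313 249  55  28 755] top 0.0477 tc [ 0.541 -0.045] [541.  -44.7] [36.  96.2] 6.6
low [324 306  23  22 399] top 0.0743 tc [ 0.443 -0.033] [442.8 -33.1] [18.  17.2] 88.9
low [ 224  344   46   45 1274] top 0.0198 tc [0.356 0.129] [356.2 1
[... 2255 characters left out ...]
23 287] top 0.0723 tc [ 0.445 -0.031] [444.7 -30.8] [18.7 17.7] 21.8
mid [ 145  204   67   60 2365] top 0.0696 tc [ 0.757 -0.205] [ 755.3 -209.4] [127.7  87.1] 89.3
mid [281 210  43  32 415] top 0.0463 tc [ 0.542 -0.043] [541.6 -44.1] [39.5 97.7] 6.4
mid [ 355  227  126  130 7337] top 0.1572 tc [0.535 0.265] [533.1 259.7] [141.2  45.5] 80.4
mid [ 184  252   64   54 2541] top 0.0718 tc [ 0.777 -0.047] [775.9 -48.2] [32.  33.3] 0.1
mid [261 286  28  34 729] top 0.0685 tc [0.739 0.083] [738.8  83.2] [51.6 49.8] 79.6
mid [ 292  302   41   68 2106] top 0.1501 tc [0.757 0.197] [755.9 195.7] [30.7 30. ] 29.3
mid [ 332  389  191   91 9833] top 0.1158 tc [0.829 0.439] [815.7 437.7] [ 59.4 129.3] 43.7
```

```bash
python3 - <<'E'
from h import *
d=pickle.load(open("d0.pkl","rb"))
print(R.from_quat(d["s"]["tcp_rot"]).as_matrix().round(4))
for n in("top","scene"):
    P=cloud(d[n]); reg=(P[...,0]>.4)&(P[...,0]<.65)&(P[...,1]>.1)&(P[...,1]<.4)
    def show(t,lab):
        r=cv2.minAreaRect(t[:,:2].astype(np.float32)*1000); print(n,lab,len(t),t.mean(0).round(4),np.round(r[0],1),np.round(r[1],1),round(r[2],1))
    for lo,hi in((.135,.17),(.105,.13)):
        m=(reg&(P[...,2]>lo)&(P[...,2]<hi)).astype(np.uint8)
        k,l,st,_=cv2.connectedComponentsWithStats(m)
        for i in range(1,k):
            if st[i,4]>40:
                q=P[l==i]; show(q,(lo,))
                top=np.percentile(q[:,2],90); 
                if lo>.13: show(q[q[:,2]>top-.003],"wingtop")
    m=reg&(P[...,2]>.024)&(P[...,2]<.036)
    show(P[m],"stand")
    m=(P[...,0]>.55)&(P[...,0]<.68)&(P[...,1]>-.15)&(P[...,1]<.06)&(P[...,2]>.0025)&(P[...,2]<.01)
    mm=m.astype(np.uint8); k,l,st,_=cv2.connectedComponentsWithStats(mm)
    i=1+np.argmax(st[1:,4]); show(P[l==i],"spatula")
E
python3 -c "
import cv2
im=cv2.imread('pics/top0.png')[210:330,80:270];cv2.imwrite('pics/topcrop.png',cv2.resize(im,None,fx=4,fy=4,interpolation=2))
im=cv2.imread('pics/scene0.png')[210:370,330:490];cv2.imwrite('pics/scenecrop.png',cv2.resize(im,None,fx=3.7,fy=3.7,interpolation=2))"
```

```text
[[ 8.996e-01 -1.300e-03  4.366e-01]
 [-4.366e-01 -2.000e-03  8.996e-01]
 [-4.000e-04 -1.000e+00 -2.300e-03]]
top (0.135,) 421 [0.5398 0.3133 0.1544] [540.4 316. ] [45.9 15. ] 10.0
top wingtop 242 [0.541  0.3158 0.1594] [540.9 315.4] [45.2 14. ] 10.6
top (0.135,) 359 [0.5195 0.1961 0.1558] [520.5 197.8] [45.7 14.7] 0.4
top wingtop 233 [0.5201 0.1977 0.1596] [520.4 197.7] [13.7 45.5] 87.8
top (0.105,) 1271 [0.5383 0.3103 0.1234] [540.7 315.8] [74.5 74.7] 68.4
top (0.105,) 1281 [0.5189 0.1951 0.1237] [521.  197.7] [74.9 74.1] 20.4
top stand 3996 [0.523  0.2428 0.0306] [531.  257.3] [236.8 110.1] 80.4
top spatula 405 [ 0.653  -0.036   0.0045] [654.  -38.9] [ 17.8 156.7] 10.4
scene (0.135,) 271 [0.5268 0.2014 0.1512] [523.2 199.2] [46.1 15. ] 1.4
scene wingtop 124 [0.5234 0.1994 0.158 ] [523.1 199.1] [13.2 45.6] 89.4
scene (0.135,) 267 [0.5478 0.3191 0.1534] [542.6 317.2] [47.  14.2] 10.1
scene wingtop 150 [0.543  0.3171 0.1582] [542.1 316.9] [45.8 12.8] 10.7
scene (0.105,) 794 [0.532  0.2057 0.1211] [523.7 199.7] [71.  74.9] 23.4
scene (0.105,) 1058 [0.5507 0.3207 0.1213] [542.6 318.3] [73.8 74.8] 64.1
scene stand 3103 [0.5534 0.2742 0.0292] [531.5 257.3] [237.8 113.1] 80.2
scene spatula 199 [ 0.6536 -0.0325  0.0039] [655.4 -40.3] [ 14.2 150.4] 9.7
```

View pics/topcrop.png

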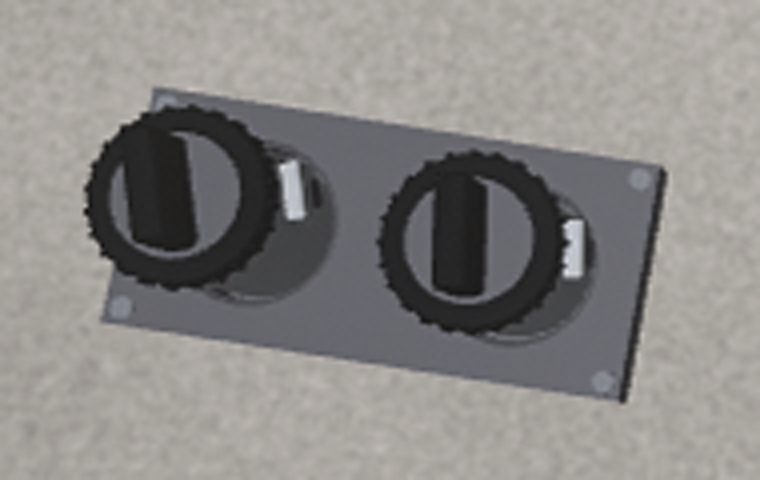

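View pics/scenecrop.png

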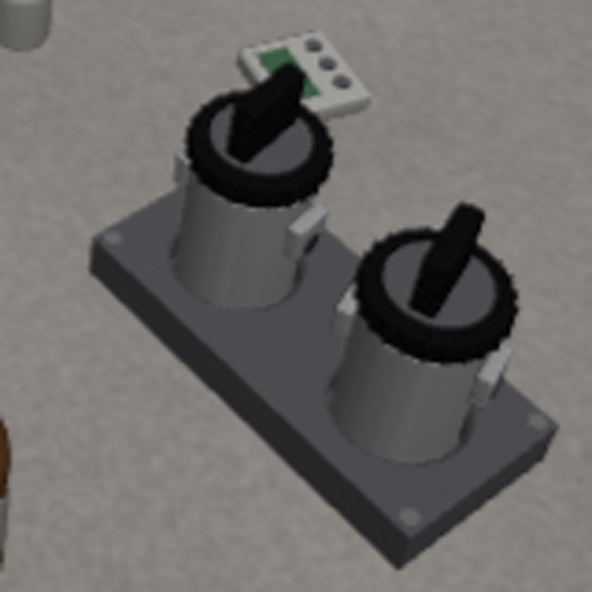

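```bash
cat > go.py <<'E'
import sys
from plant import ctrl
from h import *
def go(x,y,z,az):
    """print delta in tool axes to TCP (x,y,z) m, jaw azimuth az deg, tool down"""
    s=ctrl.get_state(); p=s["eef_pos"]; M=R.from_quat(s["tcp_rot"]).as_matrix()
    a=np.radians(az); Z=np.array([np.cos(a),np.sin(a),0]);Y=np.array([0,0,-1.]);T=np.c_[np.cross(Y,Z),Y,Z]
    print("t",round(s["time"],2),"p",p.round(4),"az",round(np.degrees(np.arctan2(M[1,2],M[0,2])),1),"q6",round(s["qpos"][5],2),"f",s["contact_force"].round(2),"op",round(s["opening"],3))
    w=R.from_matrix(M.T@T).as_rotvec(); d=M.T@(np.array([x,y,z])-p)
    print("turn",w.round(3).tolist(),"shift",d.round(4).tolist(),"rows>=",max(np.linalg.norm(d)/.0417,np.degrees(np.linalg.norm(w))/7.16).round(1))
if __name__=="__main__": go(*map(float,sys.argv[1:5]))
E
python3 go.py .5412 -.0442 .23 6.6
```

```text
t 0.15 p [0.2944 0.6069 0.2302] az 64.1 q6 -0.15 f [-0.03  1.24 -0.01] op 1.004
turn [0.002, 1.004, 0.001] shift [0.5063, 0.001, -0.478] rows>= 16.7
```

Call:
{"op": "jog_arm", "data": {
  "deltas": [
    [[0.0, 0.1, 0.0], [0.03, 0, -0.028], 1],
    [[0.0, 0.2, 0.0], [0.06, 0, -0.056], 1],
    [[0.0, 0.3, 0.0], [0.09, 0, -0.084], 1],
    [[0.0, 0.4, 0.0], [0.12, 0, -0.112], 1],
    [[0.0, 0.5, 0.0], [0.15, 0, -0.14], 1],
    [[0.0, 0.6, 0.0], [0.18, 0, -0.168], 1],
    [[0.0, 0.7, 0.0], [0.21, 0, -0.196], 1],
    [[0.0, 0.8, 0.0], [0.24, 0, -0.224], 1],
    [[0.0, 0.9, 0.0], [0.27, 0, -0.252], 1],
    [[0.0, 1.004, 0.0], [0.3, 0, -0.282], 1]
  ]
}}

```text
time: 0.98
eef_pos: [0.441, 0.2211, 0.2305]
tcp_rot: [0.527, -0.472, 0.472, -0.526]
contact_force: [-0.1, 0.2, -0.6]
opening: 0.997
```

```bash
python3 go.py .5412 -.0442 .13 6.6
```

```text
t 0.98 p [0.441  0.2211 0.2305] az 6.3 q6 0.15 f [-0.06  0.24 -0.6 ] op 0.997
turn [0.001, -0.005, 0.001] shift [0.2746, 0.1008, 0.0704] rows>= 7.2
```

Call:
{"op": "jog_arm", "data": {
  "deltas": [
    [[0, 0, 0], [0.038, 0, 0.01], 1],
    [[0, 0, 0], [0.076, 0, 0.02], 1],
    [[0, 0, 0], [0.114, 0, 0.03], 1],
    [[0, 0, 0], [0.152, 0.0, 0.04], 1],
    [[0, 0, 0], [0.19, 0.02, 0.05], 1],
    [[0, 0, 0], [0.226, 0.045, 0.06], 1],
    [[0, 0, 0], [0.255, 0.07, 0.067], 1],
    [[0, 0, 0], [0.275, 0.1, 0.07], 1],
    [[0, -0.005, 0], [0.275, 0.1, 0.07], 1]
  ]
}}

```text
time: 1.73
eef_pos: [0.5374, -0.0475, 0.1238]
tcp_rot: [0.53, -0.475, 0.468, -0.524]
contact_force: [-2.0, -0.0, -1.0]
opening: 1.002
```

```bash
cat > snap.py <<'E'
import sys
from plant import ctrl
from h import *
n,name=sys.argv[1:3]
c=ctrl.read_camera(n); pickle.dump(c,open("pics/"+name+".pkl","wb")); cv2.imwrite("pics/"+name+".png",c["pixels"])
E
python3 go.py .5412 -.0442 .01 6.6; python3 snap.py wrist w1
```

```text
t 1.73 p [ 0.5374 -0.0475  0.1238] az 6.4 q6 -0.38 f [-2.02 -0.01 -1.05] op 1.002
turn [0.012, -0.004, -0.002] shift [-0.0026, 0.1137, 0.0055] rows>= 2.7
```

View pics/w1.png

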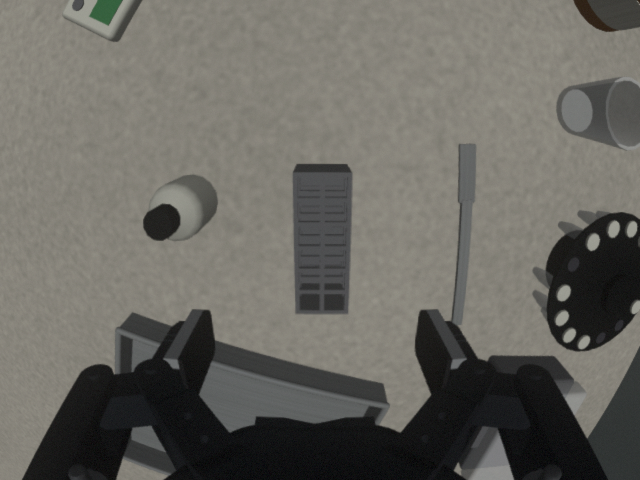

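The rack lies midway between the fingers, at px (323,240), and is parallel to the pads. The spatula, at px (465,200), is clear of the right finger. I'll descend.

Call:
{"op": "jog_arm", "data": {
  "deltas": [
    [[0.012, -0.004, -0.002], [-0.0026, 0.02, 0.0045], 1],
    [[0.012, -0.004, -0.002], [-0.0026, 0.05, 0.0045], 1],
    [[0.012, -0.004, -0.002], [-0.0026, 0.08, 0.0045], 1],
    [[0.012, -0.004, -0.002], [-0.0026, 0.1, 0.0045], 1],
    [[0.012, -0.004, -0.002], [-0.0026, 0.112, 0.0045], 1],
    [[0.012, -0.004, -0.002], [-0.0026, 0.112, 0.0045], 1]
  ],
  "force": 30
}}

```text
time: 2.28
eef_pos: [0.5398, -0.0414, 0.0127]
tcp_rot: [-0.528, 0.471, -0.469, 0.529]
contact_force: [-1.0, 0.1, -0.2]
opening: 0.998
```

```bash
python3 go.py .5412 -.0442 .012 6.6; python3 snap.py wrist w2
```

```text
t 2.28 p [ 0.5398 -0.0414  0.0127] az 6.7 q6 -0.38 f [-1.    0.11 -0.23] op 0.998
turn [0.001, 0.002, -0.002] shift [0.0029, 0.0007, 0.0011] rows>= 0.1
```

View pics/w2.png

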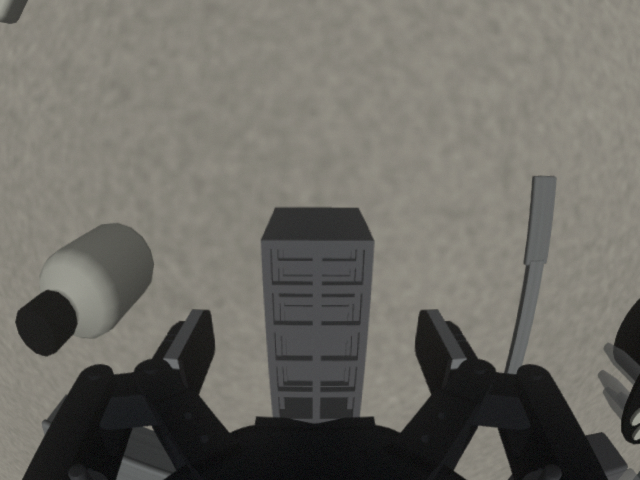

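The rack is centred between the pads, with its top edges at px 262 and 373. I'll close on it.

Call:
{"op": "jog_arm", "data": {
  "deltas": [
    [[0, 0, 0], [0.002, 0, 0.001], 0],
    [[0, 0, 0], [0.002, 0, 0.001], 0],
    [[0, 0, 0], [0.002, 0, 0.001], 0],
    [[0, 0, 0], [0.002, 0, 0.001], 0],
    [[0, 0, 0], [0.002, 0, 0.001], 0],
    [[0, 0, 0], [0.002, 0, 0.001], 0],
    [[0, 0, 0], [0.002, 0, 0.001], 0],
    [[0, 0, 0], [0.002, 0, 0.001], 0]
  ],
  "force": 30
}}

```text
time: 3.0
eef_pos: [0.5434, -0.0441, 0.0159]
tcp_rot: [-0.527, 0.469, -0.471, 0.529]
contact_force: [-0.6, 0.7, 6.4]
opening: 0.418
```

```bash
python3 - <<'E'
from h import *
c=np.array([.4806,-.2578]);a=np.radians(-11.1);X=np.array([np.cos(a),np.sin(a)]);Y=np.array([-X[1],X[0]])
print("rack",c+.05*X,"bottle",c-.055*X)
E
python3 go.py .5297 -.2674 .10 -11
```

```text
rack [ 0.52966463 -0.2674261 ] bottle [ 0.4266289  -0.24721129]
t 3.0 p [ 0.5434 -0.0441  0.0159] az 6.7 q6 -0.39 f [-0.58  0.67  6.43] op 0.418
turn [-0.004, 0.309, -0.0] shift [0.2202, -0.0842, -0.0394] rows>= 5.7
```

Call:
{"op": "jog_arm", "data": {
  "deltas": [
    [[0, 0, 0], [0, -0.02, 0], 0],
    [[0, 0, 0], [0, -0.045, 0], 0],
    [[0, 0, 0], [0.01, -0.07, -0.002], 0],
    [[0, 0.05, 0], [0.04, -0.084, -0.008], 0],
    [[0, 0.11, 0], [0.077, -0.084, -0.014], 0],
    [[0, 0.17, 0], [0.114, -0.084, -0.02], 0],
    [[0, 0.23, 0], [0.15, -0.084, -0.027], 0],
    [[0, 0.28, 0], [0.185, -0.084, -0.033], 0],
    [[0, 0.309, 0], [0.21, -0.084, -0.038], 0],
    [[0, 0.309, 0], [0.22, -0.084, -0.039], 0]
  ]
}}

```text
time: 3.83
eef_pos: [0.5293, -0.2706, 0.0996]
tcp_rot: [0.448, -0.545, 0.548, -0.45]
contact_force: [-0.0, -0.3, -0.9]
opening: 0.418
```

```bash
python3 go.py .5297 -.2674 .024 -11;python3 snap.py wrist w3;python3 snap.py top t3
```

```text
t 3.83 p [ 0.5293 -0.2706  0.0996] az -11.2 q6 -0.45 f [-0.   -0.25 -0.91] op 0.418
turn [-0.004, -0.004, 0.0] shift [-0.0032, 0.0756, -0.0006] rows>= 1.8
```

View pics/w3.png

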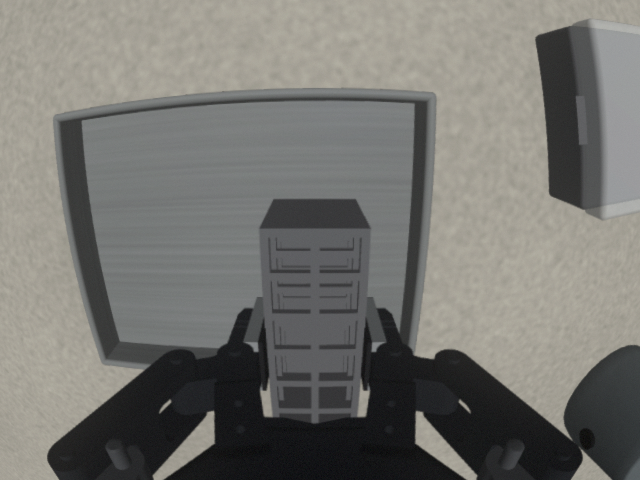

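View pics/t3.png

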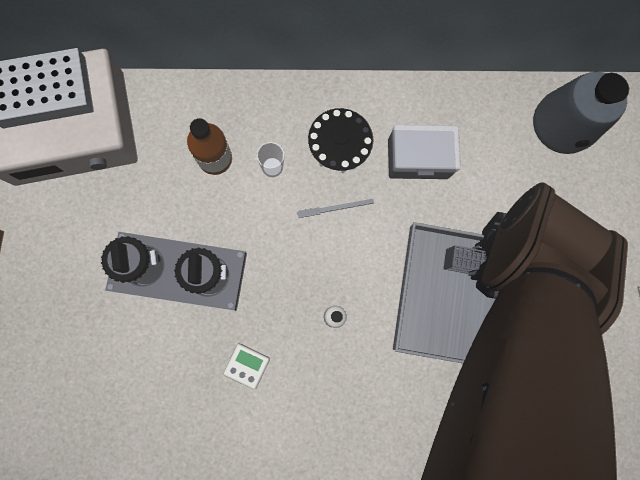

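The rack is held level over the tray's far half; the wrist view has it at px 262–370, inside the walls. I'll lower it.

Call:
{"op": "jog_arm", "data": {
  "deltas": [
    [[0, 0, 0], [-0.003, 0.02, 0], 0],
    [[0, 0, 0], [-0.003, 0.045, 0], 0],
    [[0, 0, 0], [-0.003, 0.064, 0], 0],
    [[0, 0, 0], [-0.003, 0.071, 0], 0],
    [[0, 0, 0], [-0.003, 0.075, 0], 0],
    [[0, 0, 0], [-0.003, 0.077, 0], 0],
    [[0, 0, 0], [-0.003, 0.078, 0], 0]
  ]
}}

```text
time: 4.52
eef_pos: [0.5313, -0.2653, 0.0222]
tcp_rot: [0.448, -0.545, 0.547, -0.451]
contact_force: [-0.3, -0.2, -0.1]
opening: 0.414
```

Call:
{"op": "jog_arm", "data": {
  "deltas": [
    [[0, 0, 0], [0, 0.001, 0], 0],
    [[0, 0, 0], [0, 0.0015, 0], 0],
    [[0, 0, 0], [0, 0.0015, 0], 0.7],
    [[0, 0, 0], [0, 0.0015, 0], 0.9],
    [[0, 0, 0], [0, 0.0015, 0], 0.9],
    [[0, 0, 0], [0, 0.0015, 0], 0.9],
    [[0, 0, 0], [0, 0.0015, 0], 0.9],
    [[0, 0, 0], [0, -0.02, 0], 0.9],
    [[0, 0, 0], [0, -0.06, 0], 0.9],
    [[0, 0, 0], [0, -0.1, 0], 0.9]
  ]
}}

```text
time: 5.35
eef_pos: [0.5293, -0.2643, 0.1212]
tcp_rot: [-0.449, 0.547, -0.545, 0.45]
contact_force: [1.3, -0.1, 1.0]
opening: 0.901
```

```bash
python3 go.py .4438 -.032 .12 90;python3 snap.py wrist w4
```

```text
t 5.35 p [ 0.5293 -0.2643  0.1212] az -11.1 q6 -0.44 f [ 1.3  -0.11  1.05] op 0.901
turn [-0.003, -1.764, -0.002] shift [-0.2115, 0.0019, -0.1286] rows>= 14.1
```

View pics/w4.png

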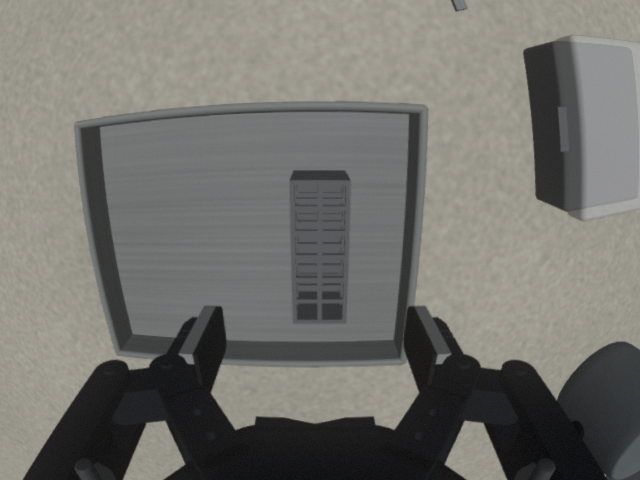

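The rack stands flat in the tray, released, at px (320,247). I can grasp the bottle with the same jaw direction.

```bash
python3 go.py .4438 -.032 .12 -11
```

```text
t 5.4 p [ 0.5347 -0.2679  0.1326] az -11.1 q6 -0.44 f [ 2.64 -1.35  5.94] op 0.897
turn [-0.016, -0.001, 0.005] shift [-0.2142, 0.0094, -0.1347] rows>= 6.1
```

Call:
{"op": "jog_arm", "data": {
  "deltas": [
    [[0, 0, 0], [-0.03, 0.009, -0.019], 1],
    [[0, 0, 0], [-0.065, 0.009, -0.041], 1],
    [[0, 0, 0], [-0.1, 0.009, -0.063], 1],
    [[0, 0, 0], [-0.135, 0.009, -0.085], 1],
    [[0, 0, 0], [-0.17, 0.009, -0.107], 1],
    [[-0.016, 0, 0.005], [-0.198, 0.009, -0.124], 1],
    [[-0.016, 0, 0.005], [-0.214, 0.009, -0.135], 1],
    [[-0.016, 0, 0.005], [-0.214, 0.009, -0.135], 1]
  ]
}}

```text
time: 6.07
eef_pos: [0.4415, -0.0291, 0.1197]
tcp_rot: [-0.45, 0.546, -0.544, 0.451]
contact_force: [0.0, 0.5, -0.1]
opening: 0.997
```

```bash
python3 snap.py wrist w5;python3 go.py .4438 -.032 .011 -11
```

```text
t 6.12 p [ 0.4428 -0.0308  0.1202] az -10.9 q6 -0.11 f [-0.75 -0.35 -0.51] op 0.997
turn [-0.001, 0.002, -0.0] shift [0.001, 0.1092, 0.0011] rows>= 2.6
```

View pics/w5.png

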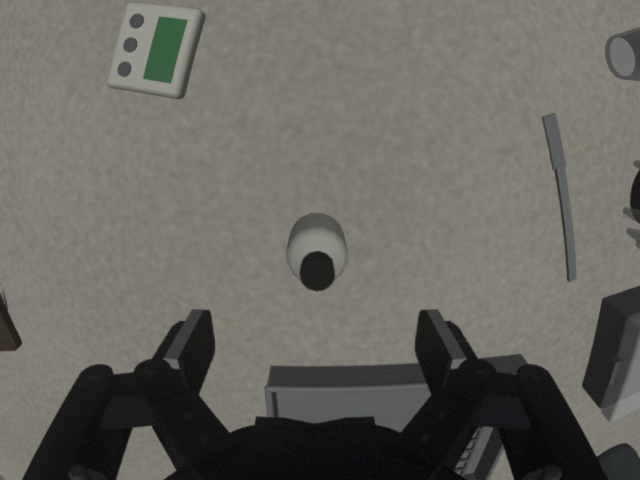

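The bottle is centred between the fingers at px (317,250). I'll descend and grip.

Call:
{"op": "jog_arm", "data": {
  "deltas": [
    [[0, 0, 0], [0.001, 0.02, 0.001], 1],
    [[0, 0, 0], [0.001, 0.05, 0.001], 1],
    [[0, 0, 0], [0.001, 0.08, 0.001], 1],
    [[0, 0, 0], [0.001, 0.098, 0.001], 1],
    [[0, 0, 0], [0.001, 0.106, 0.001], 1],
    [[0, 0, 0], [0.001, 0.107, 0.001], 1],
    [[0, 0, 0], [0.001, 0.107, 0.001], 1]
  ]
}}

```text
time: 6.7
eef_pos: [0.4445, -0.0329, 0.0135]
tcp_rot: [0.45, -0.545, 0.546, -0.45]
contact_force: [-0.4, 0.3, 0.1]
opening: 0.997
```

Call:
{"op": "jog_arm", "data": {
  "deltas": [
    [[0, 0, 0], [0, 0, 0], 0],
    [[0, 0, 0], [0, 0, 0], 0],
    [[0, 0, 0], [0, 0, 0], 0],
    [[0, 0, 0], [0, 0, 0], 0],
    [[0, 0, 0], [0, 0, 0], 0],
    [[0, 0, 0], [0, 0, 0], 0],
    [[0, 0, 0], [0, 0, 0], 0],
    [[0, 0, 0], [0, 0, 0], 0]
  ],
  "force": 30
}}

```text
time: 7.37
eef_pos: [0.4452, -0.0331, 0.0146]
tcp_rot: [0.45, -0.545, 0.546, -0.451]
contact_force: [-1.7, 0.7, 6.1]
opening: 0.459
```

```bash
python3 go.py .4364 -.2491 .13 -11
```

```text
t 7.37 p [ 0.4452 -0.0331  0.0146] az -10.9 q6 -0.11 f [-1.71  0.74  6.09] op 0.459
turn [-0.002, 0.001, 0.0] shift [0.2138, -0.1152, 0.0326] rows>= 5.9
```

Call:
{"op": "jog_arm", "data": {
  "deltas": [
    [[0, 0, 0], [0, -0.015, 0], 0],
    [[0, 0, 0], [0, -0.04, 0], 0],
    [[0, 0, 0], [0.005, -0.065, 0], 0],
    [[0, 0, 0], [0.03, -0.085, 0.004], 0],
    [[0, 0, 0], [0.065, -0.085, 0.01], 0],
    [[0, 0, 0], [0.1, -0.085, 0.015], 0],
    [[0, 0, 0], [0.135, -0.085, 0.02], 0],
    [[0, 0, 0], [0.17, -0.085, 0.026], 0],
    [[0, 0, 0], [0.2, -0.085, 0.031], 0],
    [[0, 0, 0], [0.214, -0.085, 0.033], 0]
  ]
}}

```text
time: 8.2
eef_pos: [0.4368, -0.2527, 0.1001]
tcp_rot: [0.449, -0.544, 0.547, -0.45]
contact_force: [0.8, 0.3, -1.5]
opening: 0.454
```

Call:
{"op": "jog_arm", "data": {
  "deltas": [
    [[0, 0, 0], [0, 0, 0], 0],
    [[0, 0, 0], [0, 0, 0], 0]
  ]
}}

```text
time: 8.37
eef_pos: [0.4364, -0.2527, 0.0997]
tcp_rot: [0.449, -0.545, 0.547, -0.449]
contact_force: [-1.2, 0.1, -1.0]
opening: 0.451
```

```bash
python3 snap.py wrist w6;python3 go.py .4364 -.2491 .02 -11
```

```text
t 8.42 p [ 0.4364 -0.2516  0.0995] az -11.1 q6 -0.53 f [ 0.05 -0.18 -0.91] op 0.456
turn [-0.003, -0.001, 0.001] shift [-0.0025, 0.0795, -0.0007] rows>= 1.9
```

View pics/w6.png

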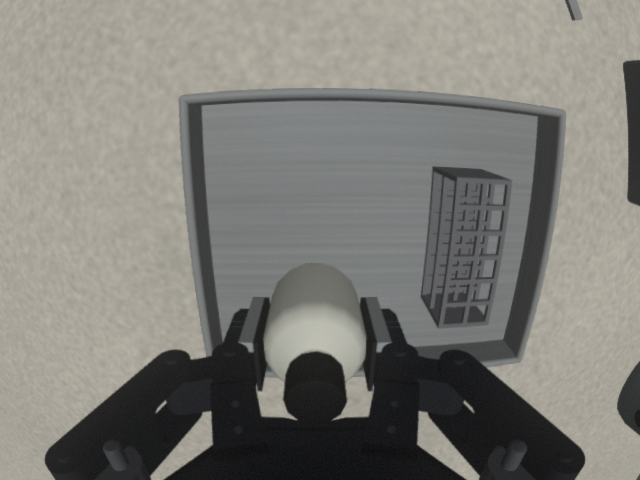

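The bottle is held upright at px (315,330), over the tray's near half and clear of the rack. I'll lower it and let go.

Call:
{"op": "jog_arm", "data": {
  "deltas": [
    [[0, 0, 0], [-0.002, 0.02, 0], 0],
    [[0, 0, 0], [-0.002, 0.045, 0], 0],
    [[0, 0, 0], [-0.002, 0.064, 0], 0],
    [[0, 0, 0], [-0.002, 0.073, 0], 0],
    [[0, 0, 0], [-0.002, 0.078, 0], 0],
    [[0, 0, 0], [-0.002, 0.08, 0], 0],
    [[0, 0, 0], [-0.002, 0.08, 0], 0]
  ]
}}

```text
time: 9.0
eef_pos: [0.4374, -0.2494, 0.0199]
tcp_rot: [0.449, -0.545, 0.547, -0.45]
contact_force: [-0.5, 0.2, -1.5]
opening: 0.454
```

Call:
{"op": "jog_arm", "data": {
  "deltas": [
    [[0, 0, 0], [0, 0.001, 0], 0],
    [[0, 0, 0], [0, 0.0015, 0], 0],
    [[0, 0, 0], [0, 0.0015, 0], 0]
  ]
}}

```text
time: 9.25
eef_pos: [0.438, -0.2498, 0.0193]
tcp_rot: [0.449, -0.544, 0.547, -0.45]
contact_force: [1.0, 1.1, -1.3]
opening: 0.459
```

Call:
{"op": "jog_arm", "data": {
  "deltas": [
    [[0, 0, 0], [0, 0.001, 0], 0],
    [[0, 0, 0], [0, 0.002, 0], 0],
    [[0, 0, 0], [0, 0.002, 0], 0]
  ]
}}

```text
time: 9.5
eef_pos: [0.4385, -0.2503, 0.0186]
tcp_rot: [0.449, -0.544, 0.548, -0.45]
contact_force: [-1.5, 1.7, 5.5]
opening: 0.457
```

Call:
{"op": "jog_arm", "data": {
  "deltas": [
    [[0, 0, 0], [0, 0, 0], 0.55],
    [[0, 0, 0], [0, 0, 0], 0.7],
    [[0, 0, 0], [0, 0, 0], 0.85],
    [[0, 0, 0], [0, 0, 0], 0.85],
    [[0, 0, 0], [0, 0, 0], 0.85],
    [[0, 0, 0], [0, -0.015, 0], 0.85],
    [[0, 0, 0], [0, -0.045, 0], 0.85],
    [[0, 0, 0], [0, -0.08, 0], 0.85],
    [[0, 0, 0], [0, -0.12, 0], 0.85],
    [[0, 0, 0], [0, -0.15, 0], 0.85]
  ]
}}

```text
time: 10.33
eef_pos: [0.4382, -0.2502, 0.1715]
tcp_rot: [0.449, -0.543, 0.548, -0.45]
contact_force: [-0.3, -1.4, 0.3]
opening: 0.853
```

Call:
{"op": "jog_arm", "data": {
  "deltas": [
    [[0, 0, 0], [0, -0.04, 0], 1],
    [[0, 0, 0], [0, -0.06, 0], 1],
    [[0, 0, 0], [0, -0.06, 0], 1]
  ]
}}

```text
time: 10.58
eef_pos: [0.4403, -0.2521, 0.2385]
tcp_rot: [0.448, -0.539, 0.553, -0.451]
contact_force: [0.7, -0.3, 0.7]
opening: 0.991
```

```bash
python3 snap.py wrist w7;python3 go.py .5415 .3162 .23 100.5
```

```text
t 10.63 p [ 0.4392 -0.2511  0.235 ] az -11.0 q6 -0.53 f [ 0.31  0.66 -0.42] op 1.001
turn [-0.002, -1.946, 0.017] shift [-0.5764, 0.001, -0.0081] rows>= 15.6
```

View pics/w7.png

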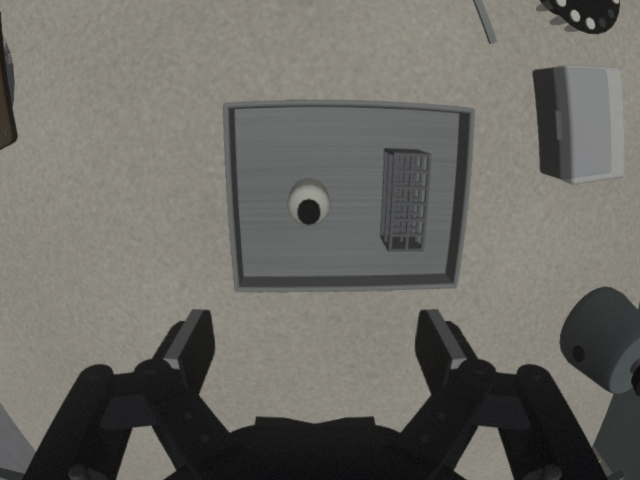

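Both items stand in the tray: the bottle at px (309,210), upright, and the rack at (405,200). Next is the left bucket.

```bash
python3 go.py .5415 .3162 .24 -79.5
```

```text
t 10.63 p [ 0.4392 -0.2511  0.235 ] az -11.0 q6 -0.53 f [ 0.31  0.66 -0.42] op 1.001
turn [-0.016, 1.195, -0.002] shift [-0.5763, -0.009, -0.0079] rows>= 13.8
```

Call:
{"op": "jog_arm", "data": {
  "deltas": [
    [[0, 0.08, 0], [-0.03, -0.003, 0], 1],
    [[0, 0.16, 0], [-0.07, -0.006, 0], 1],
    [[0, 0.24, 0], [-0.11, -0.009, 0], 1],
    [[0, 0.32, 0], [-0.15, -0.009, -0.002], 1],
    [[0, 0.4, 0], [-0.19, -0.009, -0.003], 1],
    [[0, 0.48, 0], [-0.23, -0.009, -0.003], 1],
    [[0, 0.56, 0], [-0.27, -0.009, -0.004], 1],
    [[0, 0.64, 0], [-0.31, -0.009, -0.004], 1],
    [[0, 0.72, 0], [-0.35, -0.009, -0.005], 1],
    [[0, 0.8, 0], [-0.39, -0.009, -0.005], 1]
  ]
}}

```text
time: 11.47
eef_pos: [0.5075, 0.1348, 0.2388]
tcp_rot: [0.199, -0.674, 0.682, -0.202]
contact_force: [0.5, -0.2, 0.2]
opening: 0.998
```

```bash
python3 go.py .5415 .3162 .23 -79.5
```

```text
t 11.47 p [0.5075 0.1348 0.2388] az -57.1 q6 1.07 f [ 0.52 -0.22  0.18] op 0.998
turn [-0.012, 0.391, -0.004] shift [-0.1272, 0.0074, -0.1339] rows>= 4.4
```

Call:
{"op": "jog_arm", "data": {
  "deltas": [
    [[0, 0.08, 0], [-0.027, 0, -0.028], 1],
    [[0, 0.16, 0], [-0.054, 0, -0.056], 1],
    [[0, 0.24, 0], [-0.08, 0, -0.084], 1],
    [[0, 0.32, 0], [-0.105, 0, -0.11], 1],
    [[-0.012, 0.391, -0.004], [-0.12, 0.004, -0.127], 1],
    [[-0.012, 0.391, -0.004], [-0.127, 0.007, -0.134], 1],
    [[-0.012, 0.391, -0.004], [-0.127, 0.007, -0.134], 1],
    [[-0.012, 0.391, -0.004], [-0.127, 0.007, -0.134], 1]
  ]
}}

```text
time: 12.13
eef_pos: [0.5405, 0.3153, 0.2282]
tcp_rot: [0.067, -0.703, 0.705, -0.064]
contact_force: [0.4, -0.2, -0.3]
opening: 0.999
```

```bash
python3 snap.py wrist w8;python3 go.py .5415 .3162 .128 -79.5
```

```text
t 12.18 p [0.5408 0.3149 0.229 ] az -79.4 q6 1.75 f [ 0.24 -0.38 -0.03] op 1.0
turn [-0.001, 0.001, 0.003] shift [-0.0012, 0.101, -0.0013] rows>= 2.4
```

View pics/w8.png

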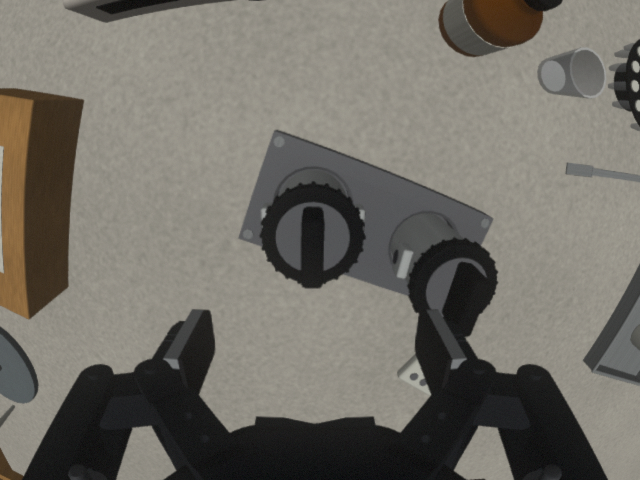

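The left wing is centred between the fingers at px (313,245) and parallel to the pads. I'll part-close to keep clear of the neighbour, then descend.

Call:
{"op": "jog_arm", "data": {
  "deltas": [
    [[0, 0, 0], [-0.001, 0.01, -0.001], 0.55],
    [[0, 0, 0], [-0.001, 0.03, -0.001], 0.55],
    [[0, 0, 0], [-0.001, 0.055, -0.001], 0.55],
    [[0, 0, 0], [-0.001, 0.08, -0.001], 0.55],
    [[0, 0, 0], [-0.001, 0.094, -0.001], 0.55],
    [[0, 0, 0], [-0.001, 0.1, -0.001], 0.55],
    [[0, 0, 0], [-0.001, 0.1, -0.001], 0.55],
    [[0, 0, 0], [-0.001, 0.1, -0.001], 0.55]
  ]
}}

```text
time: 12.85
eef_pos: [0.542, 0.3156, 0.1298]
tcp_rot: [0.065, -0.704, 0.705, -0.064]
contact_force: [-0.2, -0.5, 0.3]
opening: 0.548
```

```bash
python3 snap.py wrist w9;python3 go.py .5415 .3162 .128 -79.5
```

```text
t 12.9 p [0.5425 0.316  0.1307] az -79.5 q6 1.75 f [-0.36  0.06 -0.17] op 0.553
turn [-0.001, 0.001, -0.0] shift [0.0009, 0.0027, -0.0004] rows>= 0.1
```

View pics/w9.png

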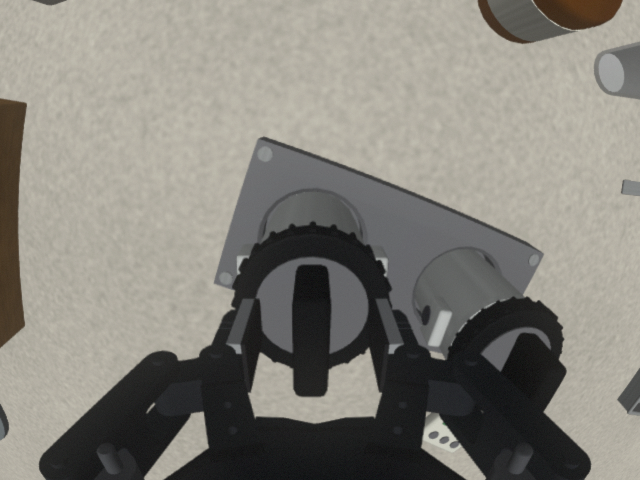

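Call:
{"op": "jog_arm", "data": {
  "deltas": [
    [[0, 0, 0], [0, 0.001, 0], 0.3],
    [[0, 0, 0], [0, 0.001, 0], 0],
    [[0, 0, 0], [0, 0.001, 0], 0],
    [[0, 0, 0], [0, 0.001, 0], 0],
    [[0, 0, 0], [0, 0.001, 0], 0],
    [[0, 0, 0], [0, 0.001, 0], 0],
    [[0, 0, 0], [0, 0.001, 0], 0],
    [[0, 0, 0], [0, 0.001, 0], 0]
  ],
  "force": 80
}}

```text
time: 13.57
eef_pos: [0.5434, 0.3168, 0.1315]
tcp_rot: [-0.064, 0.704, -0.704, 0.066]
contact_force: [-0.0, 2.3, 5.8]
opening: 0.148
```

```bash
python3 go.py .5415 .3162 .128 -79.5; python3 -c "
from plant import ctrl
print(ctrl.get_state()['wrist_torque'])"
```

```text
t 13.57 p [0.5434 0.3168 0.1315] az -79.5 q6 1.75 f [-0.01  2.26  5.78] op 0.148
turn [0.001, 0.001, -0.003] shift [0.002, 0.0035, 0.0002] rows>= 0.1
[ 0.27827952  0.09081508 -0.01686191]
```

Call:
{"op": "jog_arm", "data": {
  "deltas": [
    [[0, 0, 0], [0, -0.004, 0], 0],
    [[0, 0, 0], [0, -0.01, 0], 0],
    [[0, 0, 0], [0, -0.018, 0], 0],
    [[0, 0, 0], [0, -0.027, 0], 0],
    [[0, 0, 0], [0, -0.037, 0], 0],
    [[0, 0, 0], [0, -0.047, 0], 0],
    [[0, 0, 0], [0, -0.056, 0], 0],
    [[0, 0, 0], [0, -0.06, 0], 0],
    [[0, 0, 0], [0, -0.06, 0], 0],
    [[0, 0, 0], [0, -0.06, 0], 0]
  ]
}}

```text
time: 14.4
eef_pos: [0.5433, 0.3167, 0.1918]
tcp_rot: [-0.064, 0.704, -0.704, 0.066]
contact_force: [-0.0, -0.0, -4.1]
opening: 0.149
```

```bash
cat > weigh.py <<'E'
from plant import ctrl
import numpy as np
a=[]
for i in range(12):
    ctrl.read_camera("top") if i<8 else ctrl.read_camera("wrist")
    s=ctrl.get_state(); a.append(np.r_[s["contact_force"],s["wrist_torque"],s["eef_pos"],s["joint_efforts"]])
a=np.array(a);print("mean",a.mean(0).round(3).tolist());print("std",a.std(0).round(3)[:6].tolist(),"t",s["time"])
E
python3 weigh.py; python3 snap.py wrist w10; python3 snap.py scene s10;python3 go.py .5415 .3162 .1315 -79.5
```

```text
mean [0.013, 0.239, -4.153, 0.007, -0.012, -0.014, 0.543, 0.317, 0.191, 0.001, -39.684, -30.557, 0.003, -0.001, 0.0]
std [0.43, 0.596, 0.429, 0.034, 0.037, 0.026] t 15.0
t 15.1 p [0.5432 0.3167 0.1915] az -79.5 q6 1.75 f [-0.59  0.46 -4.38] op 0.149
turn [0.001, 0.001, -0.003] shift [0.002, 0.06, 0.0002] rows>= 1.4
```

View pics/s10.png

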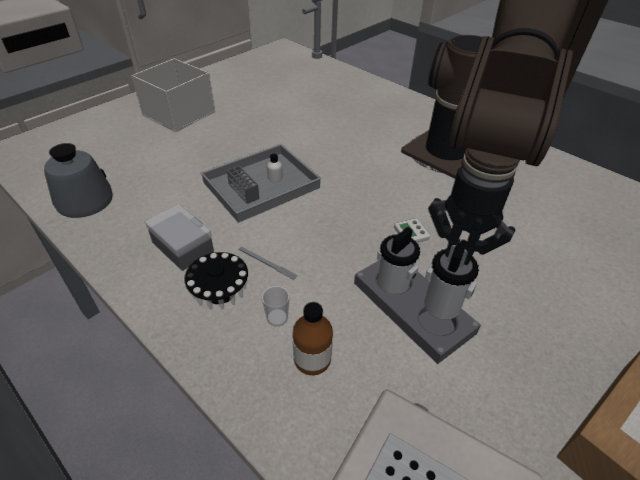

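View pics/w10.png

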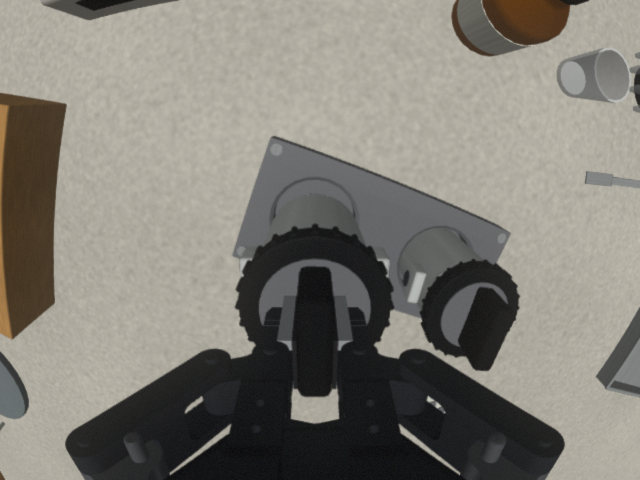

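The left bucket is lifted clear and upright, with its well visible at px (437,318) in the scene view. It reads 4.15 N, about 0.42 kg. I'll set it back along the same vertical.

Call:
{"op": "jog_arm", "data": {
  "deltas": [
    [[0, 0, 0], [0, 0.006, 0], 0],
    [[0, 0, 0], [0, 0.016, 0], 0],
    [[0, 0, 0], [0, 0.026, 0], 0],
    [[0, 0, 0], [0, 0.036, 0], 0],
    [[0, 0, 0], [0, 0.045, 0], 0],
    [[0, 0, 0], [0, 0.052, 0], 0],
    [[0, 0, 0], [0, 0.056, 0], 0],
    [[0, 0, 0], [0, 0.058, 0], 0],
    [[0, 0, 0], [0, 0.058, 0], 0]
  ]
}}

```text
time: 15.85
eef_pos: [0.5432, 0.3167, 0.1329]
tcp_rot: [-0.064, 0.704, -0.704, 0.066]
contact_force: [0.6, -0.8, -4.2]
opening: 0.15
```

Call:
{"op": "jog_arm", "data": {
  "deltas": [
    [[0, 0, 0], [0, 0.001, 0], 0],
    [[0, 0, 0], [0, 0.002, 0], 0],
    [[0, 0, 0], [0, 0.002, 0], 0]
  ]
}}

```text
time: 16.1
eef_pos: [0.5437, 0.3169, 0.1316]
tcp_rot: [-0.064, 0.704, -0.704, 0.066]
contact_force: [0.4, 0.3, -4.0]
opening: 0.147
```

Call:
{"op": "jog_arm", "data": {
  "deltas": [
    [[0, 0, 0], [0, 0.001, 0], 0],
    [[0, 0, 0], [0, 0.0015, 0], 0],
    [[0, 0, 0], [0, 0.0015, 0], 0]
  ]
}}

```text
time: 16.35
eef_pos: [0.544, 0.3171, 0.1314]
tcp_rot: [-0.063, 0.705, -0.704, 0.067]
contact_force: [-2.2, 0.2, 2.3]
opening: 0.151
```

Contact is felt: the force went from −4 N to +2.3 N. I'll release.

Call:
{"op": "jog_arm", "data": {
  "deltas": [
    [[0, 0, 0], [0, 0, 0], 0.2],
    [[0, 0, 0], [0, 0, 0], 0.3],
    [[0, 0, 0], [0, 0, 0], 0.4],
    [[0, 0, 0], [0, 0, 0], 0.55],
    [[0, 0, 0], [0, 0, 0], 0.55],
    [[0, 0, 0], [0, -0.015, 0], 0.55],
    [[0, 0, 0], [0, -0.04, 0], 0.55],
    [[0, 0, 0], [0, -0.07, 0], 0.55],
    [[0, 0, 0], [0, -0.08, 0], 0.55],
    [[0, 0, 0], [0, -0.08, 0], 0.55]
  ]
}}

```text
time: 17.18
eef_pos: [0.5458, 0.3178, 0.2158]
tcp_rot: [-0.061, 0.705, -0.703, 0.069]
contact_force: [0.2, -0.6, 0.2]
opening: 0.548
```

```bash
python3 snap.py wrist w11; python3 snap.py scene s11;python3 go.py .5218 .1985 .21 -90
python3 - <<'E'
from h import *
d=pickle.load(open("d0.pkl","rb"));c=pickle.load(open("pics/s11.pkl","rb"))
for n,q in(("before",d["scene"]),("after",c)):
    P=cloud(q);m=(abs(P[...,0]-.5415)<.05)&(abs(P[...,1]-.3165)<.05)
    for lo,hi in((.155,.162),(.105,.13)):
        t=P[m&(P[...,2]>lo)&(P[...,2]<hi)]
        print(n,lo,len(t),t.mean(0).round(4) if len(t) else "", np.percentile(t[:,2],95).round(4))
a=d["scene"]["pixels"][210:380,340:500];b=c["pixels"][210:380,340:500]
cv2.imwrite("pics/cmp.png",cv2.resize(np.hstack([a,b]),None,fx=2.4,fy=2.4))
E
```

```text
t 17.28 p [0.5435 0.3169 0.2107] az -79.5 q6 1.75 f [-0.73 -0.61 -0.07] op 0.55
turn [0.001, 0.184, -0.004] shift [0.043, 0.0005, 0.1124] rows>= 2.9
before 0.155 170 [0.5433 0.3174 0.1579] 0.16
before 0.105 1058 [0.5507 0.3207 0.1213] 0.1249
after 0.155 168 [0.5446 0.3179 0.1578] 0.1595
after 0.105 1070 [0.5516 0.3208 0.1212] 0.125
```

View pics/cmp.png

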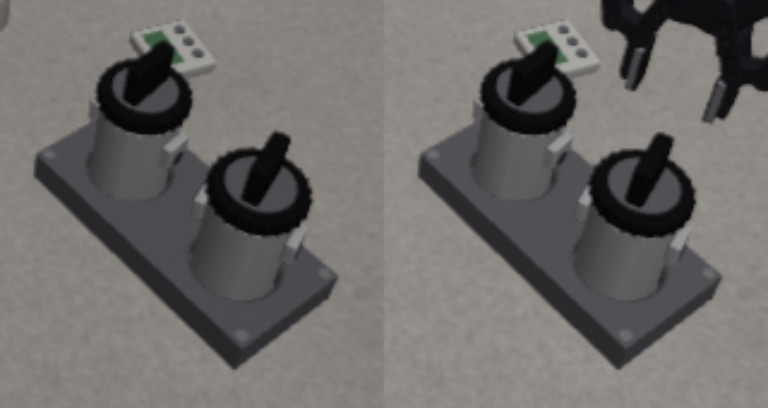

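View pics/w11.png

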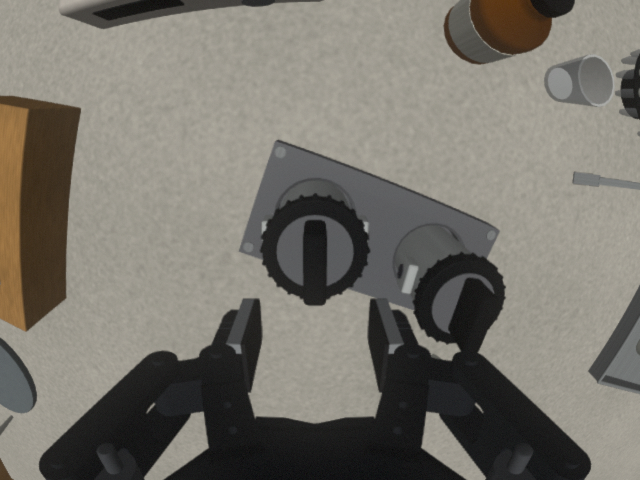

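The left bucket is back in its well: same top height of about 0.160 m, within 1 mm of where it was, and upright. Now the right one.

Call:
{"op": "jog_arm", "data": {
  "deltas": [
    [[0, 0.05, 0], [0.011, -0.008, 0.028], 0.55],
    [[0, 0.1, 0], [0.022, -0.01, 0.056], 0.55],
    [[0, 0.15, 0], [0.032, -0.01, 0.085], 0.55],
    [[0, 0.184, 0], [0.043, -0.01, 0.112], 0.55],
    [[0, 0.184, -0.004], [0.043, 0.0, 0.112], 0.55],
    [[0, 0.184, -0.004], [0.043, 0.0, 0.112], 0.55],
    [[0, 0.184, -0.004], [0.043, 0.0, 0.112], 0.55],
    [[0, 0.184, -0.004], [0.043, 0.0, 0.112], 0.55]
  ]
}}

```text
time: 17.95
eef_pos: [0.5213, 0.1995, 0.2092]
tcp_rot: [-0.001, 0.708, -0.707, -0.0]
contact_force: [0.5, 1.1, 0.3]
opening: 0.555
```

```bash
python3 snap.py wrist w12; python3 go.py .5218 .1985 .1305 -90
```

```text
t 18.0 p [0.5215 0.1997 0.2098] az -89.9 q6 1.75 f [-0.18  0.31  0.57] op 0.549
turn [0.001, 0.001, 0.001] shift [-0.0003, 0.0793, 0.0013] rows>= 1.9
```

View pics/w12.png

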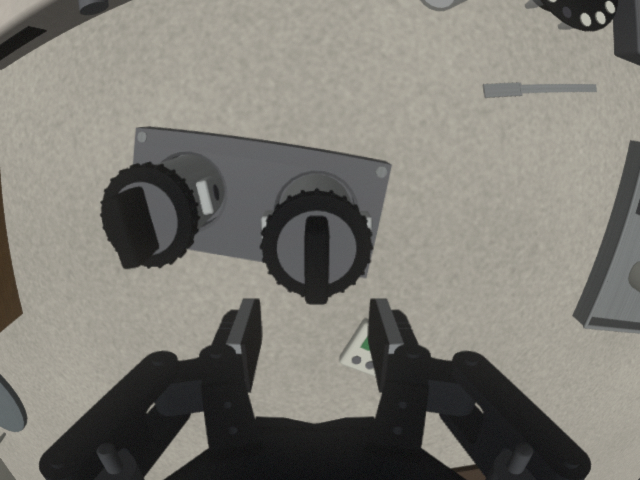

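The right wing is centred at px (317,258) and aligned with the pads. I'll descend and grip.

Call:
{"op": "jog_arm", "data": {
  "deltas": [
    [[0, 0, 0], [0, 0.012, 0.001], 0.55],
    [[0, 0, 0], [0, 0.035, 0.001], 0.55],
    [[0, 0, 0], [0, 0.058, 0.001], 0.55],
    [[0, 0, 0], [0, 0.073, 0.001], 0.55],
    [[0, 0, 0], [0, 0.08, 0.001], 0.55],
    [[0, 0, 0], [0, 0.08, 0.001], 0.55],
    [[0, 0, 0], [0, 0.08, 0.001], 0.55]
  ]
}}

```text
time: 18.58
eef_pos: [0.5215, 0.1992, 0.1296]
tcp_rot: [-0.001, 0.708, -0.707, 0.0]
contact_force: [-0.1, 0.0, 1.4]
opening: 0.553
```

Call:
{"op": "jog_arm", "data": {
  "deltas": [
    [[0, 0, 0], [0, 0, 0], 0.3],
    [[0, 0, 0], [0, 0, 0], 0],
    [[0, 0, 0], [0, 0, 0], 0],
    [[0, 0, 0], [0, 0, 0], 0],
    [[0, 0, 0], [0, 0, 0], 0],
    [[0, 0, 0], [0, 0, 0], 0],
    [[0, 0, 0], [0, 0, 0], 0],
    [[0, 0, 0], [0, 0, 0], 0]
  ],
  "force": 100
}}

```text
time: 19.25
eef_pos: [0.5226, 0.199, 0.1312]
tcp_rot: [-0.0, 0.707, -0.707, 0.001]
contact_force: [-0.1, -1.7, 6.0]
opening: 0.145
```

Call:
{"op": "jog_arm", "data": {
  "deltas": [
    [[0, 0, 0], [0, -0.004, 0], 0],
    [[0, 0, 0], [0, -0.01, 0], 0],
    [[0, 0, 0], [0, -0.018, 0], 0],
    [[0, 0, 0], [0, -0.027, 0], 0],
    [[0, 0, 0], [0, -0.037, 0], 0],
    [[0, 0, 0], [0, -0.047, 0], 0],
    [[0, 0, 0], [0, -0.056, 0], 0],
    [[0, 0, 0], [0, -0.06, 0], 0],
    [[0, 0, 0], [0, -0.06, 0], 0],
    [[0, 0, 0], [0, -0.06, 0], 0]
  ]
}}

```text
time: 20.08
eef_pos: [0.5226, 0.199, 0.1916]
tcp_rot: [-0.0, 0.707, -0.707, 0.001]
contact_force: [0.7, 0.3, -7.6]
opening: 0.146
```

```bash
python3 weigh.py; python3 snap.py scene s13; python3 go.py .4806 -.2578 .30 -90
```

```text
mean [0.008, 0.102, -8.476, -0.012, -0.01, -0.007, 0.522, 0.199, 0.191, 0.001, -35.327, -32.326, 0.004, 0.006, 0.0]
std [0.391, 0.565, 0.438, 0.027, 0.029, 0.025] t 20.6833
t 20.73 p [0.5225 0.1989 0.1912] az -89.9 q6 1.75 f [-0.11 -0.14 -7.87] op 0.141
turn [0.001, 0.002, -0.001] shift [0.0428, -0.1093, 0.4565] rows>= 11.3
```

View pics/s13.png

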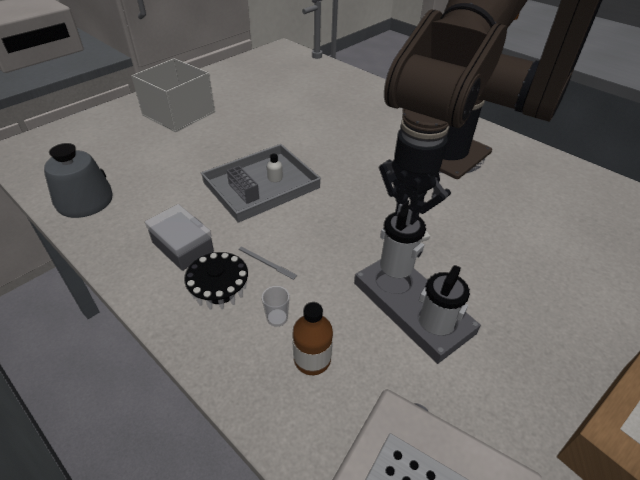

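The right bucket reads 8.48 N (about 0.86 kg) against 4.15 N for the left, so the right one is loaded. I'll carry it up and over the tray, gently.

Call:
{"op": "jog_arm", "data": {
  "deltas": [
    [[0, 0, 0], [0, -0.006, 0], 0],
    [[0, 0, 0], [0, -0.018, 0], 0],
    [[0, 0, 0], [0.0, -0.034, 0.002], 0],
    [[0, 0, 0], [0.001, -0.05, 0.008], 0],
    [[0, 0, 0], [0.002, -0.066, 0.018], 0],
    [[0, 0, 0], [0.003, -0.081, 0.032], 0],
    [[0, 0, 0], [0.005, -0.094, 0.049], 0],
    [[0, 0, 0], [0.007, -0.103, 0.069], 0],
    [[0, 0, 0], [0.009, -0.108, 0.092], 0],
    [[0, 0, 0], [0.011, -0.109, 0.116], 0]
  ]
}}

```text
time: 21.57
eef_pos: [0.5123, 0.0822, 0.3037]
tcp_rot: [0.001, 0.707, -0.707, 0.003]
contact_force: [0.4, -0.6, -8.5]
opening: 0.146
```

```bash
python3 go.py .4806 -.2578 .30 -90
```

```text
t 21.57 p [0.5123 0.0822 0.3037] az -89.8 q6 1.53 f [ 0.44 -0.61 -8.47] op 0.146
turn [0.001, 0.003, -0.007] shift [0.0328, 0.0032, 0.3399] rows>= 8.2
```

Call:
{"op": "jog_arm", "data": {
  "deltas": [
    [[0, 0, 0], [0.002, 0.001, 0.024], 0],
    [[0, 0, 0], [0.005, 0.002, 0.05], 0],
    [[0, 0, 0], [0.008, 0.003, 0.077], 0],
    [[0, 0, 0], [0.01, 0.003, 0.104], 0],
    [[0, 0, 0], [0.013, 0.003, 0.131], 0],
    [[0, 0, 0], [0.016, 0.003, 0.158], 0],
    [[0, 0, 0], [0.018, 0.003, 0.185], 0],
    [[0, 0, 0], [0.02, 0.003, 0.21], 0],
    [[0, 0, 0], [0.022, 0.003, 0.233], 0],
    [[0, 0, 0], [0.024, 0.003, 0.253], 0]
  ]
}}

```text
time: 22.4
eef_pos: [0.4889, -0.1726, 0.3021]
tcp_rot: [-0.002, -0.707, 0.707, -0.004]
contact_force: [-0.3, 0.3, -8.3]
opening: 0.149
```

```bash
python3 go.py .4806 -.2578 .30 -90
```

```text
t 22.4 p [ 0.4889 -0.1726  0.3021] az -89.9 q6 1.03 f [-0.3   0.26 -8.26] op 0.149
turn [-0.001, 0.002, -0.009] shift [0.0085, 0.0021, 0.0852] rows>= 2.1
```

Call:
{"op": "jog_arm", "data": {
  "deltas": [
    [[0, 0, -0.002], [0.002, 0.001, 0.017], 0],
    [[0, 0, -0.004], [0.004, 0.001, 0.034], 0],
    [[0, 0, -0.006], [0.005, 0.002, 0.05], 0],
    [[0, 0, -0.008], [0.007, 0.002, 0.064], 0],
    [[0, 0, -0.009], [0.008, 0.002, 0.075], 0],
    [[0, 0, -0.009], [0.008, 0.002, 0.082], 0],
    [[0, 0, -0.009], [0.0085, 0.002, 0.085], 0],
    [[0, 0, -0.009], [0.0085, 0.002, 0.085], 0],
    [[0, 0, -0.009], [0.0085, 0.002, 0.085], 0],
    [[0, 0, -0.009], [0.0085, 0.002, 0.085], 0]
  ]
}}

```text
time: 23.23
eef_pos: [0.4807, -0.2569, 0.3]
tcp_rot: [0.001, -0.707, 0.707, -0.001]
contact_force: [-0.4, -0.0, -8.1]
opening: 0.152
```

```bash
python3 weigh.py; python3 snap.py scene s14; python3 snap.py wrist w14;python3 snap.py top t14; python3 go.py .4806 -.2578 .30 -90;python3 - <<'E'
from h import *
c=pickle.load(open("pics/s14.pkl","rb"));P=cloud(c)
m=(abs(P[...,0]-.48)<.06)&(abs(P[...,1]+.258)<.06)&(P[...,2]>.1)&(P[...,2]<.3)
z=P[m][:,2];print("held zmin/max",np.percentile(z,[1,99]))
E
```

```text
mean [-0.013, -0.084, -7.975, -0.007, -0.02, -0.01, 0.481, -0.257, 0.3, -0.003, -32.477, -34.568, -0.014, 0.012, 0.0]
std [0.697, 0.464, 0.47, 0.023, 0.021, 0.031] t 23.8333
t 23.98 p [ 0.4806 -0.2577  0.3   ] az -89.9 q6 0.89 f [ 0.06 -0.43 -8.26] op 0.145
turn [-0.001, 0.002, 0.0] shift [0.0, 0.0, 0.0001] rows>= 0.0
held zmin/max [0.18033921 0.29683807]
```

View pics/s14.png

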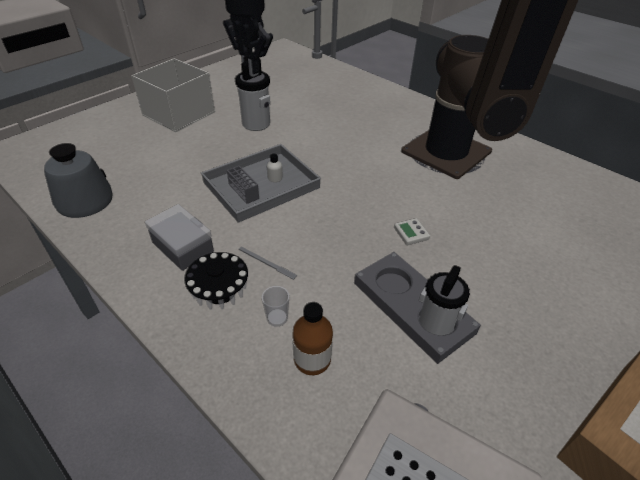

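View pics/t14.png

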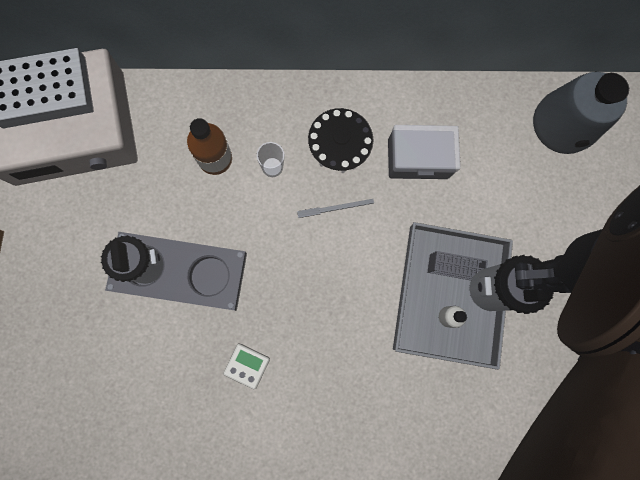

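View pics/w14.png

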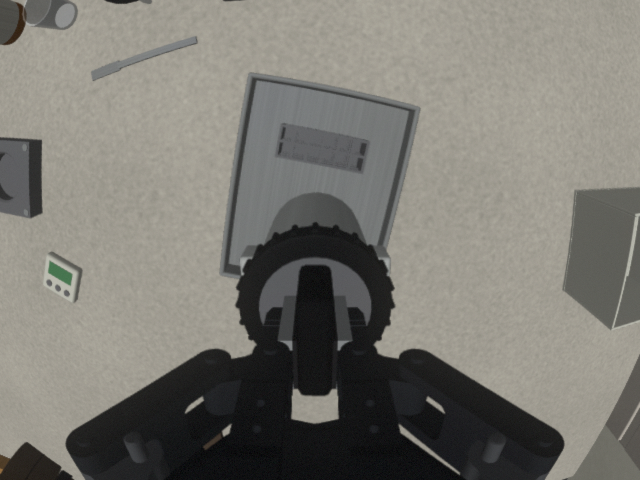

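The bucket hangs upright over the tray centre with its underside at about 0.177 m, at px (257,105) in the scene view. The light bucket stands in its own well. The rack and bottle stand in the tray, and the bystanders are at the same pixels as before. I'll hand in.

```bash
python3 -c "
from plant import ctrl
print(ctrl.sign_off()); s=ctrl.get_state(); print(s['time'],s['eef_pos'],s['opening'],s['contact_force'])"
```

```text
the job is handed in; nothing more can be done
None
the job is handed in; nothing more can be done
```

The job is done and handed in at about 24 s of the 72 s allowed. I put the rack and the disinfectant bottle (standing) into the tray and let go of both. I then lifted the left bucket and set it back in its well, lifted the right one, and am holding it over the tray.

- **Which bucket is loaded:** the right one. The wrist force read 8.5 N (about 0.86 kg) for the right bucket and 4.2 N (about 0.42 kg) for the left. Held over the tray, the right one read 8.0 N, a small disagreement that is about one standard deviation of the sensor noise.
- **Final hold:** the right bucket is upright over the tray centre, touching only the fingers. Its underside is at about 0.177 m by the arm's pose and 0.18 m by the scene camera.
- **Left bucket:** it stands in its own well at its original height, within about 1 mm of where it was.
- **Everything else:** the other objects on the bench look unmoved in the pictures, judged by eye. None of the last checks failed.

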